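Dry run of a bridge-blank glue-up

ROBOT

A 7-joint arm with a two-finger parallel gripper is mounted at the origin on the work surface. World frame = base frame: x ahead of the robot, y to its left, z up, the work surface at z = 0. Lengths are in mm, angles in degrees, forces in N, time in s.
With the tool pointing down it reaches from about 350 to 900 mm from the base axis. Payload 7.2 kg.
Tool frame: the origin (TCP) lies at the very end of the fingers, on their centre line; the grasp point (between the pads) lies 19 mm behind it; z points along the fingers, y is the line along which they close (so a half turn about z gives the same grasp; the last joint's range is limited). The gripper opens to 85 mm and grips with 20 to 120 N. Pads are 22 mm wide; open, the fingers measure 114 mm over their backs; the gripper's body (76 mm by 85 mm) begins 54 mm behind the grasp point. The pads swing forward as they close: fully open they stand 13 mm farther back than shut.
Start: joints at [-77.934, 23.554, -0.728, 91.456, 0.321, 64.991, -4.71], TCP at [172.011, 600.867, 231.297] pointing down, gripper open.
Joint ranges: [-169.25, 169.25], [-16.82, 113.86], [-84.01, 82.57], [7.8, 145.47], [-59.2, 239.2], [7.22, 106.19], [-163.78, 163.78]. Speed limits (degrees/s): [136.94, 136.94, 172.46, 172.46, 180, 180, 180].

INTERFACE

Orientations are given as [roll, pitch, yaw] about the fixed x, y, z axes, in that order (R = Rz(yaw) Ry(pitch) Rx(roll)).
In Python, from station import env, cams, close_job gives the robot as it stands. The module is installed in compiled form; this text tells all that it offers.
- The arm moves only by the shell command python3 -m pendant 'ROWS' [FORCE]. ROWS is JSON, a list of rows, each a list of 7 numbers: the shift along the tool's x, y, z in cm, then the turn, a rotation vector about the tool's x, y, z in degrees, then the opening in per cent of the stroke, from 0 (shut) to 100 (fully open). A call has 1 to 10 rows; each row shifts and turns the commanded pose from where the row before left it, along the tool's axes as they then stand; what a row does not reach is not made up. A row lasts 1/8 s, in which the tool goes at most 62.5 mm and 10.7 degrees, less where a joint would pass 70% of its speed; a pose out of reach is approached as far as the arm can. A call with a gripper value outside its range is refused whole. The fingers move at their own pace and stop on an object; FORCE is the grip in N (left out, the last holds). Time passes only in rows, so rows that do not move let the fingers close. It gives the time, the measured TCP pose, the force, the opening and the grip force at its end, in the units of the state.
- env.observe(): the state, without advancing time (a new reading comes with each control period).
- cams.camera(name): name is "scene" or "top"; returns the picture (420x560x3 uint8, red, green, blue); there is no depth.
- cams.camera_model(name): a dict with "camera_matrix" (3x3 intrinsics, pixels), "world_to_cam" (4x4, takes a point from world to camera coordinates). Camera axes: x right, y up, looking along -z (the intrinsics and any distortion apply to the point x, -y, -z); pixel columns grow to the right and rows downward; lengths in mm; the calibration is good to about 2 mm. A picture is of the moment at which its call begins. camera_model takes no time and is no camera call.
- close_job(): hands the job in; it is judged then, once.
The state is a dict: "t": time; "q": joint angles; "qd": joint speeds; "tau": joint torques, N m; "position": TCP position; "tool_rot": TCP orientation; "contact_force": force on the tool from outside, world axes, zero at the start; "ft_torque": the same for the moment, N m; "opening": finger opening in mm; "finger_force": force on a finger pad.
Only numpy, scipy, OpenCV 4.12 (cv2) and the standard library are available. Lean on these libraries where they do the work, as an engineer would, in place of code of your own. Each camera call takes 0.05 s, during which the arm holds its last target. There are 200 camera calls.

TASK

Set up the jig board for pressing the bridge blank: put the dark walnut block square on the red pad and the pale block square on the blue pad, then lay the red-brown blank flat across the two blocks, centred over the gap and in line with them, and then stand the steel weight on the middle of the blank. Stand the yellow glue bottle on the board's white strip, straight in front of the walnut block, at any time you like. Never lay the bottle over, and leave the pencil cup and the hand plane where they are.

Things in the scene. Friction and masses are not known exactly. Their poses are not given: they have to be found in the camera images.
- walnut_block: Very dark brown wooden block, loose, 54 (own x) x 40 (own y) x 35 mm high, about 60 g. Origin at the centre of its underside, z up.
- pale_block: Pale cream wooden block, loose, same size as the walnut block: 54 (own x) x 40 (own y) x 35 mm high, about 60 g. Origin at the centre of its underside, z up.
- blank: Red-brown rosewood bridge blank, a loose flat bar 190 (own x) x 44 (own y) x 14 mm thick, about 110 g. Origin at the centre of its underside, z up; either end may point either way.
- weight: Bright steel cylinder standing upright, loose, 46 mm diameter, 42 mm high, about 0.5 kg, with a small dark disc on its top face. Origin at the centre of its underside, z up.
- glue: Yellow round glue bottle standing upright, loose, 46 mm diameter up to 66 mm high, with a white label band and a narrow orange cone nozzle above (92 mm high in all), about 140 g. Origin at the centre of its underside, z up.
- board: Plywood jig board fixed to the bench, 180 (own x) x 270 (own y) x 12 mm high. Origin at the centre of its underside; own x points away from the robot, turned by at most 15 degrees. Its front edge (the robot's side) carries a white painted strip 60 mm wide over its whole length, whose middle line lies at own x = -60 mm. The two pads lie on it at own x = +35 mm, own y = +70 and -70 mm (which colour is left and which right changes).
- pad_red: Red pad fixed on the jig board, 64 (own x) x 52 (own y) mm, 2 mm thick, so its top is 14 mm above the bench; turned like the board. Origin at the centre of its underside, z up. The walnut block goes on it, its 54 mm side along the pad's 64 mm side, so that block tops are 49 mm above the bench. The place for the glue bottle is on the white strip straight in front of it, at the pad's own x = -95 mm, y = 0.
- pad_blue: Blue pad fixed on the jig board, 64 (own x) x 52 (own y) mm, 2 mm thick, top 14 mm above the bench; turned like the board. Origin at the centre of its underside, z up. The pale block goes on it in the same way.
- cup: Bystander: loose aluminium pencil cup with pencils, 74 mm across at the rim, 95 mm high (pencils to 145 mm), on the bench beyond the board. Origin at the centre of its underside.
- plane: Bystander: loose small hand plane with a dark steel sole, a blue body and dark wooden grips, 160 mm long (own x), 46 mm wide, about 70 mm high, on the bench beyond the board. Origin at the centre of its underside.

How it is judged (in metres and radians):
On the way, in this order (a step that is already met when the one before it is completed fails the run):
1. the walnut block sits on the red pad and the pale block on the blue pad (horizontal distance between walnut_block and pad_red below 0.012 m and z of walnut_block in the frame of board between 0.01 and 0.018 m and angle between the x axis of each of walnut_block, pale_block and the x axis of board, either way round below 0.2 rad and angle between each of walnut_block, pale_block's own z axis and vertical below 0.1 rad and horizontal distance between pale_block and pad_blue below 0.012 m and z of pale_block in the frame of board between 0.01 and 0.018 m), for 0.2 s.
2. the blank lies across both blocks (all of step 1 and x of blank in the frame of board between 0.023 and 0.047 m and y of blank in the frame of board between -0.012 and 0.012 m and z of blank in the frame of board between 0.045 and 0.053 m and angle between the x axis of blank and the y axis of board, either way round below 0.12 rad and angle between blank's own z axis and vertical below 0.08 rad), for 0.2 s.
3. the steel weight stands on the middle of the blank (all of step 2 and horizontal distance between weight and blank below 0.012 m and z of weight in the frame of blank between 0.01 and 0.018 m and angle between weight's own z axis and vertical below 0.1 rad), for 0.2 s.
At the end, for the whole second after the job is handed in: Blocks flat on their own pads (12 mm, 0.2 rad); blank flat on both, centred midway between the pads (12 mm each way, 0.12 rad); weight upright on the blank's centre (12 mm); bottle upright on the white strip, 95 mm (+-22) in front of the red pad, 20 mm sideways; all at rest (all of step 3 and x of glue in the frame of pad_red between -0.117 and -0.073 m and y of glue in the frame of pad_red between -0.02 and 0.02 m and z of glue in the frame of board between 0.007 and 0.017 m and angle between glue's own z axis and vertical below 0.1 rad and linear speed of each of walnut_block, pale_block, blank, weight, glue below 0.02 m/s); the robot touches nothing.
It fails at once if the pencil cup is moved more than 30 mm (distance of cup from where it was at the start of the episode above 0.03 m).
It fails at once if the hand plane is moved more than 30 mm (distance of plane from where it was at the start of the episode above 0.03 m).
It fails at once if the glue bottle is tipped over (more than 0.7 rad) (angle between glue's own z axis and vertical above 0.7 rad).
It also fails if it takes over 134 s, if anything falls off the work surface, if the arm or the gripper's body presses on something with over 40 N, if the wrist force passes 120 N, or if a joint passes its speed limit or range.

## Working session

There is one attempt and no reset: what is moved stays moved. The work goes in short steps, Python scripts to look and compute and a shell command to move; the robot and the scene stay as the last step left them, time stands still between calls to the robot, and variables do not carry over. Pictures are saved under pics/ and viewed, at most 14 in all, crops included, and the job is handed in when it is done.

```bash
mkdir -p pics; python3 - <<'E'
from station import env,cams
import cv2
s=env.observe();print({k:s[k] for k in('t','position','tool_rot','opening')})
for n in('scene','top'):
    cv2.imwrite(f'pics/{n}0.png',cv2.cvtColor(cams.camera(n),cv2.COLOR_RGB2BGR)); m=cams.camera_model(n);print(n,m)
E
```

```text
{'t': 0.0, 'position': array([171.89491132, 600.3760748 , 230.44951631]), 'tool_rot': array([-1.79906829e+02,  5.68610023e-03,  1.64029626e+02]), 'opening': 85.308050624432}
scene {'camera_matrix': array([[462.53742301,   0.        , 276.34042787],
       [  0.        , 462.53742301, 214.92792238],
       [  0.        ,   0.        ,   1.        ]]), 'world_to_cam': array([[-6.33826922e-01,  7.73248972e-01,  1.86938631e-02,
         2.99167720e+02],
       [-4.44148576e-01, -3.83639742e-01,  8.09662023e-01,
         2.34624699e+02],
       [ 6.33242035e-01,  5.04882735e-01,  5.86598626e-01,
        -1.47993371e+03],
       [ 0.00000000e+00,  0.00000000e+00,  0.00000000e+00,
         1.00000000e+00]])}
top {'camera_matrix': array([[410.4958333 ,   0.        , 280.82726671],
       [  0.        , 410.4958333 , 211.66050111],
       [  0.        ,   0.        ,   1.        ]]), 'world_to_cam': array([[-1.34500160e-02, -9.99854432e-01,  1.04981911e-02,
         5.80158894e+01],
       [ 9.97352785e-01, -1.26645494e-02,  7.16032973e-02,
        -5.69666891e+02],
       [-7.14599193e-02,  1.14334657e-02,  9.97377940e-01,
        -1.19313961e+03],
       [ 0.00000000e+00,  0.00000000e+00,  0.00000000e+00,
         1.00000000e+00]])}
```

View pics/scene0.png

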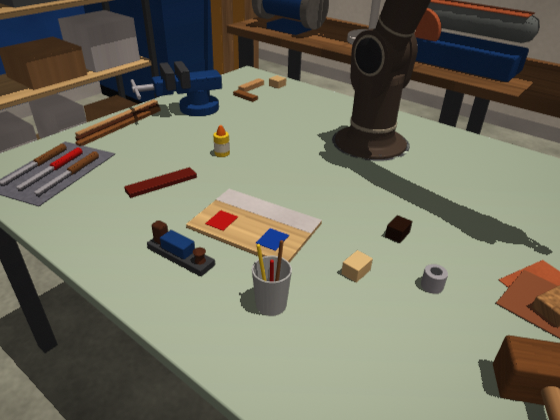

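View pics/top0.png

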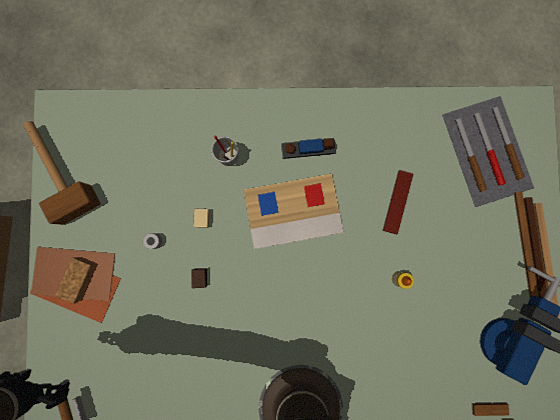

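```bash
cat > h.py <<'E'
import numpy as np,cv2
from station import env,cams
def shot(n,f=None):
    im=cams.camera(n)
    if f: cv2.imwrite(f'pics/{f}.png',cv2.cvtColor(im,cv2.COLOR_RGB2BGR))
    return im
def ray(n,uv,z):
    m=cams.camera_model(n);K=m['camera_matrix'];T=np.array(m['world_to_cam']);R=T[:3,:3];c=-R.T@T[:3,3]
    uv=np.atleast_2d(uv).astype(float)
    d=np.c_[(uv[:,0]-K[0,2])/K[0,0],-(uv[:,1]-K[1,2])/K[1,1],-np.ones(len(uv))]@R
    return (c+d*((z-c[2])/d[:,2])[:,None])[:,:2]
def comp(mask,box):
    x0,y0,x1,y1=box;m=np.zeros(mask.shape,np.uint8);m[y0:y1,x0:x1]=mask[y0:y1,x0:x1]
    cs,_=cv2.findContours(m,cv2.RETR_EXTERNAL,cv2.CHAIN_APPROX_NONE)
    c=max(cs,key=cv2.contourArea)
    f=np.zeros_like(m);cv2.drawContours(f,[c],-1,1,-1);v,u=np.nonzero(f)
    return np.c_[u,v]
def rect(n,uv,z):
    p=ray(n,uv,z).astype(np.float32);r=cv2.minAreaRect(p)   # mm
    (cx,cy),(w,h),a=r
    if w<h:w,h,a=h,w,a+90
    return np.round([*p.mean(0),cx,cy,w,h,(a+90)%180-90],1)   # mean, centre, long, short, angle of long side
E
python3 - <<'E'
from h import *
im=shot('top');np.save('top0.npy',im)
def cr(x,y,r=26):return cv2.resize(im[y-r:y+r,x-r:x+r],(260,260),interpolation=cv2.INTER_NEAREST)
A=np.vstack([np.hstack([cr(200,278),cr(202,218),cr(152,241)]),np.hstack([cr(404,280),cr(398,202,40),cr(293,211,55)])])
cv2.imwrite('pics/m.png',cv2.cvtColor(A,cv2.COLOR_RGB2BGR))
h=cv2.cvtColor(im,cv2.COLOR_RGB2HSV)
for n,(u,v) in dict(wal=(199,277),pale=(201,217),wt=(147,241),glue=(398,280),blank=(398,202),red=(314,195),blue=(268,204),white=(300,230),ply=(290,200),bench=(240,270)).items(): print(n,im[v,u],h[v,u])
E
```

```text
wal [68 47 35] [ 11 124  68]
pale [193 170 125] [ 20  90 193]
wt [62 61 61] [ 0  4 62]
glue [179 152  46] [ 24 189 179]
blank [85 26 18] [  4 201  85]
red [152  23  22] [  0 218 152]
blue [ 26  64 122] [108 201 122]
white [173 164 155] [ 15  27 173]
ply [162 131  88] [ 17 116 162]
bench [128 135 115] [ 41  38 135]
```

View pics/m.png

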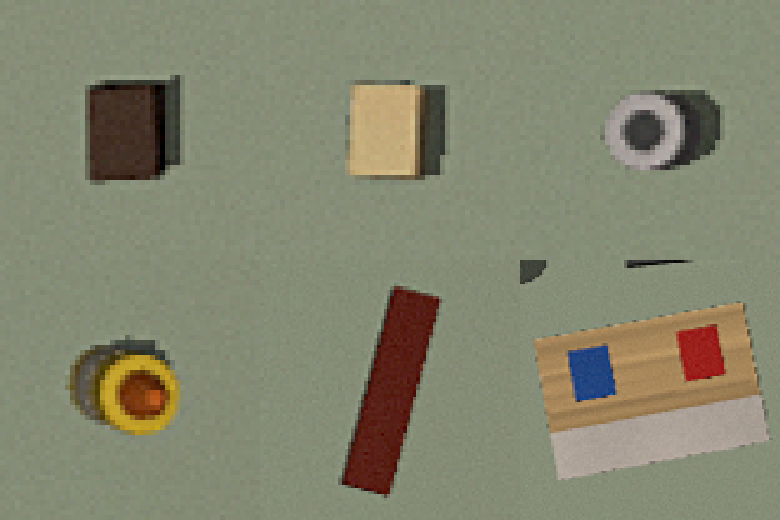

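The montage shows clean top faces: the two blocks are near-axis-aligned at (200,278) and (202,218), the weight at (152,241), the bottle at (404,280), the blank at (398,202) and the board with blue left and red right.

```bash
python3 - <<'E'
from h import *
im=np.load('top0.npy');h=cv2.cvtColor(im,cv2.COLOR_RGB2HSV).astype(int);H,S,V=h[...,0],h[...,1],h[...,2]
M=lambda m:m.astype(np.uint8)
for n,m,b,z in [('wal',(S>80)&(V>45)&(H<20),(185,262,218,295),35),('pale',(S>65)&(V>140),(188,202,222,236),35),
 ('wt',(S<32)&(V>110),(138,228,160,256),42),('glue',(S>150)&(V>120),(392,268,418,294),66),
 ('blank',(S>150)&(H<12),(375,160,420,245),14),('red',(S>180)&(H<8),(290,175,335,215),14),('blue',(S>150)&(H>95),(250,185,285,225),14),
 ('board',((S>60)&(H<30))|(S>150)|((S<36)&(V>145)),(235,165,350,255),12)]:
    p=comp(M(m),b);print(n,len(p),rect('top',p,z), 'circ',np.round(ray('top',np.add(cv2.minEnclosingCircle(p.astype(np.float32))[0],0),z),1))
E
```

```text
wal 234 [379.9 291.8 380.7 291.8  51.5  34.5  -0. ] circ [[380.8 293.3]]
pale 242 [555.4 285.9 555.3 286.1  49.6  40.3  -0.7] circ [[555.2 284.7]]
wt 194 [489.5 427.7 489.  427.   43.1  42.1  44.9] circ [[489.4 427.8]]
glue 202 [ 368.3 -297.2  368.1 -297.7   42.6   41.9   89.2] circ [[ 368.1 -297.7]]
blank 908 [ 595.8 -299.   596.4 -299.2  188.1   43.4  -16.6] circ [[ 596.8 -296.7]]
red 338 [620.  -48.7 620.  -49.3  63.1  50.2   9.2] circ [[619.8 -49.7]]
blue 336 [596.   88.4 596.2  88.4  61.5  48.4  10.6] circ [[595.6  89.8]]
board 5493 [573.6  15.1 575.2  15.1 272.7 184.2 -80.1] circ [[572.5  15.7]]
```

```bash
cat >> h.py <<'E'
from scipy.spatial.transform import Rotation as Rt
def go(x,y,z,yaw):
    "tool-axis move to a target: turn (deg about tool z) first, then the shift in cm in the turned tool axes"
    s=env.observe();d=np.array([x,y,z])-s['position']
    R=Rt.from_euler('xyz',[180,0,yaw],degrees=True).as_matrix()
    e=Rt.from_euler('xyz',s['tool_rot'],degrees=True).inv()*Rt.from_matrix(R)
    print('t',round(s['t'],2),'pos',np.round(s['position'],1),'rot',np.round(s['tool_rot'],1),'open',round(s['opening'],1),'ff',s['finger_force'],'F',np.round(s['contact_force'],1),'q',np.round(s['q']))
    print('turn',np.round(e.as_rotvec(degrees=True),1),'shift cm',np.round(R.T@d/10,2))
E
python3 -m pendant '[[0,0,0,0,0,-8,100],[0,0,0,0,0,-8,100],[-4.7,-3.9,1.2,0,0,0,100],[-4.7,-3.9,1.2,0,0,0,100],[-4.7,-3.9,1.2,0,0,0,100],[-4.7,-3.9,1.2,0,0,0,100],[-4.7,-3.9,1.2,0,0,0,100],[-4.7,-3.9,1.2,0,0,0,100],[-4.7,-3.9,1.2,0,0,0,100],[-4.7,-3.9,1.2,0,0,0,100]]' 40
python3 -c "from h import *;go(555,286,8,180)"
```

```text
t: 1.4
position: [549.4, 287.8, 134.8]
tool_rot: [180.0, -0.0, -180.0]
contact_force: [0.3, 1.2, 0.1]
opening: 85.5
finger_force: 0.0
t 1.4 pos [549.4 287.8 134.8] rot [ 180.   -0. -180.] open 85.5 ff 0.0 F [0.3 1.2 0.1] q [-35.  28.   4.  98.  -2.  54.  60.]
turn [ 0. -0.  0.] shift cm [-0.56 -0.18 12.68]
```

```bash
python3 -m pendant '[[-0.5,-0.2,4.2,0,0,0,100],[0,0,4.2,0,0,0,100],[0,0,3.2,0,0,0,100],[0,0,1,0,0,0,100],[0,0,0,0,0,0,100],[0,0,0,0,0,0,0],[0,0,0,0,0,0,0],[0,0,0,0,0,0,0],[0,0,0,0,0,0,0],[0,0,0,0,0,0,0]]' 40
python3 -c "from h import *;go(555,286,8,180);shot('scene','s1')"
```

```text
t: 2.65
position: [553.9, 287.5, 10.6]
tool_rot: [179.9, 0.1, -180.0]
contact_force: [-2.0, -0.1, 7.1]
opening: 39.7
finger_force: 40.6
t 2.65 pos [553.9 287.5  10.6] rot [ 1.799e+02  1.000e-01 -1.800e+02] open 39.7 ff 40.61138927936554 F [-2.  -0.1  7.1] q [-34.  38.   3. 102.  -3.  40.  61.]
turn [0.1 0.1 0. ] shift cm [-0.11 -0.15  0.26]
```

View pics/s1.png

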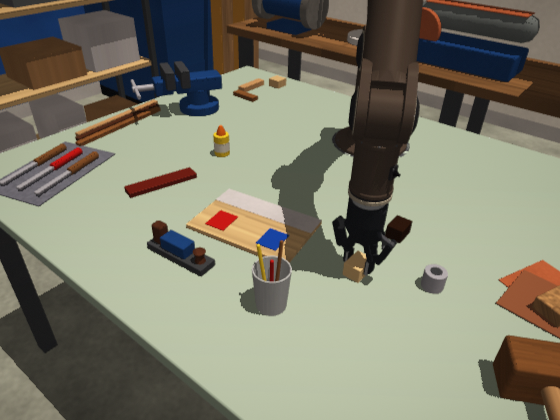

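The picture shows the gripper closed on the pale block at about (357,265), held squarely.

```bash
python3 -m pendant '[[0,0,-3,0,0,0,0],[0,0,-4,0,0,0,0],[0,0,-2,0,0,-9.9,0]]'
python3 -c "from h import *;go(594.8,88.2,24.8,-170.1)"
```

```text
t: 3.08
position: [553.9, 287.6, 101.8]
tool_rot: [180.0, 0.2, -169.9]
contact_force: [0.5, -0.3, -0.4]
opening: 39.5
finger_force: 40.3
t 3.08 pos [553.9 287.6 101.8] rot [ 180.     0.2 -169.9] open 39.5 ff 40.29359042644501 F [ 0.5 -0.3 -0.4] q [-33.  31.   1.  99.  -1.  50.  69.]
turn [0.  0.2 0.2] shift cm [ -0.6  -20.35   7.7 ]
```

```bash
python3 -m pendant '[[-0.6,-5.0,0,0,0,0.2,0],[0,-5.1,0,0,0.2,0,0],[0,-5.1,0,0,0,0,0],[0,-5.1,0,0,0,0,0],[0,0,2.5,0,0,0,0],[0,0,2.7,0,0,0,0],[0,0,1.7,0,0,0,0],[0,0,0,0,0,0,0],[0,0,0,0,0,0,0]]'
python3 -c "from h import *;go(594.8,88.2,24.8,-170.1)"
```

```text
t: 4.2
position: [593.9, 88.3, 31.1]
tool_rot: [180.0, -0.1, -170.3]
contact_force: [0.7, 0.1, -0.6]
opening: 39.5
finger_force: 40.2
t 4.2 pos [593.9  88.3  31.1] rot [ 1.800e+02 -1.000e-01 -1.703e+02] open 39.5 ff 40.24632453918457 F [ 0.7  0.1 -0.6] q [-15.  35.   2. 105.  -2.  41.  88.]
turn [ 0.  -0.1 -0.2] shift cm [-0.09 -0.02  0.63]
```

```bash
python3 -m pendant '[[-0.1,0,0.3,0,0,0,0],[0,0,0.25,0,0,0,0],[0,0,0.1,0,0,0,0],[0,0,0,0,0,0,0]]'
```

```text
t: 4.7
position: [594.4, 88.3, 24.6]
tool_rot: [180.0, -0.2, -170.3]
contact_force: [-2.6, -0.1, 5.4]
opening: 39.5
finger_force: 41.0
```

```bash
python3 -m pendant '[[0,0,0,0,0,0,75],[0,0,0,0,0,0,75],[0,0,0,0,0,0,75],[0,0,-3,0,0,0,100],[0,0,-5,0,0,0,100],[0,0,-2,0,0,10.1,100]]'
python3 -c "from h import *;go(381.5,290.5,8,180)"
```

```text
t: 5.45
position: [596.0, 88.3, 126.6]
tool_rot: [180.0, 0.0, 179.4]
contact_force: [0.3, 0.2, -0.8]
opening: 85.5
finger_force: 0.0
t 5.45 pos [596.   88.3 126.6] rot [180.    0.  179.4] open 85.5 ff 0.0 F [ 0.3  0.2 -0.8] q [-17.  27.   5. 101.  -3.  52.  79.]
turn [ 0.   0.  -0.6] shift cm [21.45 20.22 11.86]
```

```bash
python3 -m pendant '[[4.3,4.1,0,0,0,-0.6,100],[4.3,4.1,0,0,0,0,100],[4.3,4.1,0,0,0,0,100],[4.3,4.1,0,0,0,0,100],[4.2,4,0,0,0,0,100],[0,0,4,0,0,0,100],[0,0,4,0,0,0,100],[0,0,0,0,0,0,100]]'
python3 -c "from h import *;go(380.5,292,10,180)"
```

```text
t: 6.45
position: [378.2, 290.5, 42.4]
tool_rot: [-179.8, -0.4, -179.7]
contact_force: [-0.2, 0.6, 0.7]
opening: 85.7
finger_force: 0.0
t 6.45 pos [378.2 290.5  42.4] rot [-179.8   -0.4 -179.7] open 85.7 ff 0.0 F [-0.2  0.6  0.7] q [-43.  25.  -0. 121.  -0.  34.  47.]
turn [-0.2 -0.4  0.3] shift cm [-0.23  0.15  3.24]
```

```bash
python3 -m pendant '[[-0.2,0.1,2,0,0,0,100],[0,0,1.2,0,0,0,100],[0,0,0,0,0,0,100],[0,0,0,0,0,0,0],[0,0,0,0,0,0,0],[0,0,0,0,0,0,0],[0,0,0,0,0,0,0],[0,0,0,0,0,0,0]]' 40
python3 -c "from h import *;go(380.5,292,10,180)"
python3 -m pendant '[[0,0,-3,0,0,0,0],[0,0,-5,0,0,0,0],[0,0,-3,0,0,-9.9,0]]'
python3 -c "
from h import *
go(619,-48.8,24.8,-170.1)
im=shot('top','t2');np.save('t2.npy',im)
h=cv2.cvtColor(im,cv2.COLOR_RGB2HSV).astype(int);H,S,V=h[...,0],h[...,1],h[...,2]
p=comp(((S>65)&(V>140)&(im[...,2]>105)).astype(np.uint8),(255,185,285,220));print(len(p),rect('top',p,49))
cv2.imwrite('pics/c2.png',cv2.resize(im[170:260,150:350,::-1],(800,360),interpolation=cv2.INTER_NEAREST))"
```

```text
t: 7.45
position: [382.2, 293.0, 13.1]
tool_rot: [180.0, -0.2, -179.8]
contact_force: [-0.9, -0.8, 6.3]
opening: 39.3
finger_force: 40.4
t 7.45 pos [382.2 293.   13.1] rot [ 180.    -0.2 -179.8] open 39.3 ff 40.357308983802795 F [-0.9 -0.8  6.3] q [-43.  28.  -0. 122.  -0.  30.  47.]
turn [ 0.  -0.2  0.2] shift cm [ 0.17 -0.1   0.31]
t: 7.82
position: [382.6, 293.2, 124.5]
tool_rot: [180.0, -0.1, -169.7]
contact_force: [-0.5, 0.5, -1.1]
opening: 39.2
finger_force: 40.7
t 7.83 pos [382.6 293.2 124.5] rot [ 1.800e+02 -1.000e-01 -1.697e+02] open 39.2 ff 40.6805545091629 F [-0.5  0.5 -1.1] q [-41.  17.  -2. 117.   1.  45.  56.]
turn [ 0.  -0.1  0.4] shift cm [-17.41 -37.76   9.97]
248 [594.5  90.  591.8  89.9  63.   40.8   9.7]
```

View pics/c2.png

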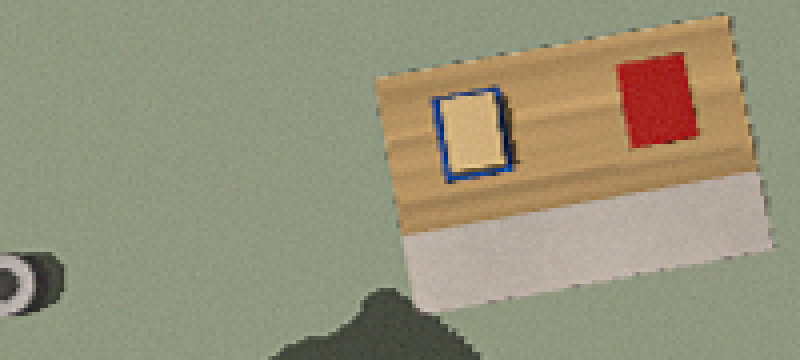

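Pale block sits centred and square on the blue pad (crop (474,131)); walnut is in the gripper, and the red pad is free at crop (658,100).

```bash
python3 -m pendant '[[-2.5,-5.4,0,0,0,0.4,0],[-2.5,-5.4,0,0,0,0,0],[-2.5,-5.4,0,0,0,0,0],[-2.5,-5.4,0,0,0,0,0],[-2.5,-5.4,0,0,0,0,0],[-2.5,-5.4,0,0,0,0,0],[-2.5,-5.4,0,0,0,0,0],[0,0,4,0,0,0,0],[0,0,4.5,0,0,0,0],[0,0,0,0,0,0,0]]'
python3 -c "from h import *;go(621.8,-48.5,27,-170.1)"
```

```text
t: 9.12
position: [615.4, -49.9, 33.3]
tool_rot: [179.9, -0.6, -170.3]
contact_force: [0.4, 0.9, -0.3]
opening: 39.4
finger_force: 40.7
t 9.12 pos [615.4 -49.9  33.3] rot [ 179.9   -0.6 -170.3] open 39.4 ff 40.731491446495056 F [ 0.4  0.9 -0.3] q [ -3.  36.   5. 102.  -4.  43. 103.]
turn [ 0.1 -0.6 -0.2] shift cm [-0.65  0.03  0.63]
```

```bash
python3 -m pendant '[[-0.6,0,0,0,0,-0.2,0],[0,0,0.2,0,-0.6,0,0],[0,0,0.2,0,0,0,0],[0,0,0.15,0,0,0,0],[0,0,0,0,0,0,0]]'
python3 -c "from h import *;go(621.8,-48.5,27,-170.1)"
```

```text
t: 9.75
position: [624.5, -48.9, 31.4]
tool_rot: [180.0, 0.4, -170.1]
contact_force: [0.4, -0.2, -0.3]
opening: 39.2
finger_force: 40.8
t 9.75 pos [624.5 -48.9  31.4] rot [ 180.     0.4 -170.1] open 39.2 ff 40.766149163246155 F [ 0.4 -0.2 -0.3] q [ -3.  36.   5. 101.  -4.  42. 104.]
turn [0.  0.4 0. ] shift cm [0.26 0.09 0.44]
```

```bash
python3 -m pendant '[[0,0,0,0,0,0,0],[0,0,0,0,0,0,0]]'
python3 -c "from h import *;go(621.8,-48.5,27,-170.1)"
```

```text
t: 10.0
position: [624.6, -49.0, 31.3]
tool_rot: [180.0, 0.4, -170.1]
contact_force: [-0.0, -0.4, -0.9]
opening: 39.4
finger_force: 40.8
t 10.0 pos [624.6 -49.   31.3] rot [ 180.     0.4 -170.1] open 39.4 ff 40.76619207859039 F [-0.  -0.4 -0.9] q [ -3.  36.   5. 101.  -4.  42. 104.]
turn [0.  0.4 0. ] shift cm [0.26 0.1  0.43]
```

```bash
python3 -m pendant '[[0.25,0.05,0,0,0.4,0,0],[0,0,0.2,0,0,0,0],[0,0,0.2,0,0,0,0],[0,0,0.1,0,0,0,0],[0,0,0,0,0,0,0],[0,0,0,0,0,0,0]]'
```

```text
t: 10.75
position: [622.1, -48.9, 27.1]
tool_rot: [180.0, 0.0, -170.1]
contact_force: [-3.2, 0.2, 8.5]
opening: 39.1
finger_force: 41.8
```

```bash
python3 -m pendant '[[0,0,0,0,0,0,75],[0,0,0,0,0,0,75],[0,0,0,0,0,0,75],[0,0,-3,0,0,0,100],[0,0,-5,0,0,0,100],[0,0,-4,0,0,10,100],[0,0,0,0,0,9.9,100]]'
python3 -c "
from h import *
go(368.2,-297.5,130,170)
shot('top','t3');im=shot('scene','s3')"
```

```text
t: 11.62
position: [624.2, -49.2, 150.1]
tool_rot: [179.9, 0.4, 169.7]
contact_force: [1.5, 0.6, -0.4]
opening: 85.5
finger_force: 0.0
t 11.62 pos [624.2 -49.2 150.1] rot [179.9   0.4 169.7] open 85.5 ff 0.0 F [ 1.5  0.6 -0.4] q [-8. 28. 11. 97. -6. 55. 85.]
turn [ 0.1  0.4 -0.3] shift cm [ 20.9  -28.9    2.01]
```

```bash
python3 -m pendant '[[3.5,-4.8,0,0,0,0,100],[3.5,-4.8,0,0,0,0,100],[3.5,-4.8,0,0,0,0,100],[3.5,-4.8,0,0,0,0,100],[3.5,-4.8,0,0,0,0,100],[3.4,-4.9,1.5,0,0,0,100],[0,0,0,0,0,0,100],[0,0,0,0,0,0,100]]'
python3 -c "
from h import *
go(368.2,-297.5,38,170)
im=shot('top','t3')
h=cv2.cvtColor(im,cv2.COLOR_RGB2HSV).astype(int);H,S,V=h[...,0],h[...,1],h[...,2]
cv2.imwrite('pics/c3.png',cv2.resize(im[160:320,220:460,::-1],(720,480),interpolation=cv2.INTER_NEAREST))
p=comp(((S>65)&(V>140)&(im[...,2]>105)).astype(np.uint8),(255,185,285,220));print(len(p),rect('top',p,49))
p=comp(((S>80)&(V>45)&(V<90)&(H<20)).astype(np.uint8),(295,175,335,215));print(len(p),rect('top',p,49))"
```

```text
t: 12.72
position: [366.1, -297.0, 130.8]
tool_rot: [180.0, -0.0, 170.1]
contact_force: [0.7, -1.2, 0.5]
opening: 85.6
finger_force: 0.0
t 12.72 pos [ 366.1 -297.   130.8] rot [180.   -0.  170.1] open 85.6 ff 0.0 F [ 0.7 -1.2  0.5] q [ 19.  16.  17. 119.  -6.  46. 120.]
turn [ 0.  -0.   0.1] shift cm [-0.21 -0.01  9.28]
237 [595.1  89.5 592.9  89.8  56.5  39.2   8. ]
242 [619.9 -51.3 619.5 -52.9  55.   42.9  13.8]
```

View pics/c3.png

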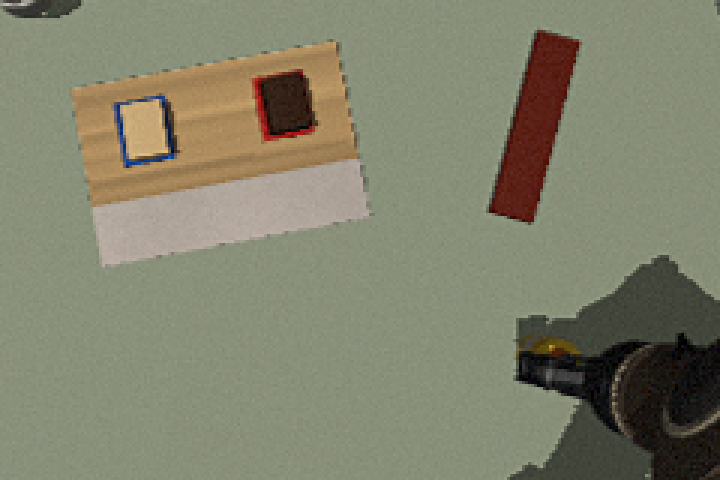

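Both blocks sit on their pads (crop pale (146,129), walnut (289,103), about 3 mm off); gripper is over the bottle at crop (556,350).

```bash
python3 -m pendant '[[-0.2,0,3,0,0,0,100],[0,0,3.2,0,0,0,100],[0,0,3,0,0,0,100],[0,0,0,0,0,0,100],[0,0,0,0,0,0,0],[0,0,0,0,0,0,0],[0,0,0,0,0,0,0],[0,0,0,0,0,0,0],[0,0,0,0,0,0,0]]' 30
python3 -m pendant '[[0,0,-2,0,0,0,0],[0,0,-3,0,0,0,0],[0,0,-1,0,0,0,0],[0,0,0,0,0,0,0]]'
python3 -c "from h import *;go(527,-65,52,170)"
```

```text
t: 13.9
position: [369.0, -298.0, 40.5]
tool_rot: [-180.0, 0.1, 170.0]
contact_force: [-0.4, -0.1, 6.0]
opening: 44.7
finger_force: 29.8
t: 14.4
position: [368.6, -297.8, 99.8]
tool_rot: [-180.0, 0.1, 170.0]
contact_force: [0.5, -0.0, -1.6]
opening: 45.2
finger_force: 31.4
t 14.4 pos [ 368.6 -297.8   99.8] rot [-1.8e+02  1.0e-01  1.7e+02] open 45.2 ff 31.448305249214172 F [ 0.5 -0.  -1.6] q [ 20.  19.  16. 121.  -8.  41. 121.]
turn [-0.   0.1  0. ] shift cm [-11.56  25.68   4.78]
```

```bash
python3 -m pendant '[[-1.9,4.3,0,0,0,0,0],[-1.9,4.3,0,0,0,0,0],[-1.9,4.3,0,0,0,0,0],[-1.9,4.3,0,0,0,0,0],[-1.9,4.3,0,0,0,0,0],[-2,4.2,0,0,0,0,0],[0,0,2.2,0,0,0,0],[0,0,2,0,0,0,0],[0,0,0,0,0,0,0],[0,0,0,0,0,0,0]]'
python3 -c "from h import *;go(527,-65,52.5,170)"
```

```text
t: 15.65
position: [525.7, -64.7, 57.2]
tool_rot: [-180.0, -0.0, 170.0]
contact_force: [0.3, -1.2, -0.9]
opening: 45.1
finger_force: 31.4
t 15.65 pos [525.7 -64.7  57.2] rot [-180.   -0.  170.] open 45.1 ff 31.408204436302185 F [ 0.3 -1.2 -0.9] q [ -7.  27.  11. 115.  -8.  39.  89.]
turn [-0. -0.  0.] shift cm [-0.13 -0.01  0.47]
```

```bash
python3 -m pendant '[[0,0,0.3,0,0,0,0],[0,0,0.2,0,0,0,0],[0,0,0,0,0,0,0]]'
python3 -m pendant '[[0,0,0,0,0,0,85],[0,0,0,0,0,0,85],[0,0,0,0,0,0,85],[0,0,-3,0,0,0,85],[0,0,-5,0,0,0,100],[0,0,-4,0,0,6.6,100],[0,0,0,0,0,0,100]]'
python3 -c "from h import *;go(596,-299,60,163.4)
shot('scene','s4')"
```

```text
t: 16.02
position: [526.1, -64.6, 52.6]
tool_rot: [180.0, 0.0, 170.0]
contact_force: [-0.3, -0.8, 1.3]
opening: 45.1
finger_force: 31.6
t: 16.9
position: [527.9, -64.7, 175.4]
tool_rot: [179.9, 0.3, 163.4]
contact_force: [0.1, 0.1, -0.6]
opening: 85.4
finger_force: 0.0
t 16.9 pos [527.9 -64.7 175.4] rot [179.9   0.3 163.4] open 85.4 ff 0.0 F [ 0.1  0.1 -0.6] q [-10.  18.  15. 109.  -6.  53.  81.]
turn [ 0.1  0.3 -0. ] shift cm [-13.23 -20.51  11.54]
```

View pics/s4.png

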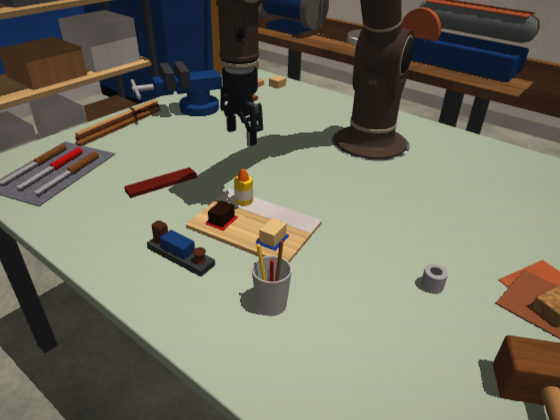

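The bottle stands on the white strip (243,185) in front of the walnut block (221,214); now for the blank.

```bash
python3 -m pendant '[[-2.6,-4.1,0,0,0,0,100],[-2.7,-4.1,0,0,0,0,100],[-2.7,-4.1,0,0,0,0,100],[-2.6,-4.1,2,0,0,0,100],[-2.6,-4.1,3,0,0,0,100],[0,0,5,0,0,0,100],[0,0,1.5,0,0,0,100],[0,0,0,0,0,0,100],[0,0,0,0,0,0,100]]'
python3 -c "from h import *;go(596,-299,3,163.4)"
```

```text
t: 18.08
position: [595.1, -298.4, 59.0]
tool_rot: [-180.0, 0.1, 163.5]
contact_force: [0.8, 0.0, 0.1]
opening: 85.0
finger_force: 0.0
t 18.07 pos [ 595.1 -298.4   59. ] rot [-1.800e+02  1.000e-01  1.635e+02] open 85.0 ff 0.0 F [0.8 0.  0.1] q [ 12.  38.  16.  95. -13.  49. 106.]
turn [-0.   0.1  0.1] shift cm [-0.11 -0.03  5.6 ]
```

```bash
python3 -m pendant '[[-0.1,0,2.5,0,0,0,70],[0,0,2,0,0,0,70],[0,0,1.1,0,0,0,70],[0,0,0,0,0,0,70],[0,0,0,0,0,0,70]]' 40
python3 -m pendant '[[0,0,0,0,0,0,0],[0,0,0,0,0,0,0],[0,0,0,0,0,0,0],[0,0,0,0,0,0,0]]' 40
python3 -m pendant '[[0,0,-2,0,0,0,0],[0,0,-3,0,0,0,0],[0,0,-4,0,0,0,0],[0,0,-3,0,0,0,0],[0,0,0,0,0,0,0]]' 60
python3 -c "
from h import *
go(608,19.9,160,99.9)
im=shot('top','t5');h=cv2.cvtColor(im,cv2.COLOR_RGB2HSV).astype(int);H,S,V=h[...,0],h[...,1],h[...,2]
cv2.imwrite('pics/c5.png',cv2.resize(im[150:270,230:430,::-1],(800,480),interpolation=cv2.INTER_NEAREST))
shot('scene','s5')"
```

```text
t: 18.7
position: [595.3, -299.2, 1.9]
tool_rot: [-180.0, 0.1, 163.4]
contact_force: [0.7, -0.3, -0.2]
opening: 60.2
finger_force: 0.0
t: 19.2
position: [595.5, -299.3, 2.3]
tool_rot: [-180.0, 0.1, 163.4]
contact_force: [0.8, 0.0, 6.2]
opening: 42.8
finger_force: 41.7
t: 19.82
position: [596.3, -299.8, 124.9]
tool_rot: [-180.0, 0.3, 163.4]
contact_force: [0.4, -0.1, -0.9]
opening: 42.2
finger_force: 63.2
t 19.82 pos [ 596.3 -299.8  124.9] rot [-180.     0.3  163.4] open 42.2 ff 63.24290871620178 F [ 0.4 -0.1 -0.9] q [ 11.  34.  17.  92. -12.  55. 105.]
turn [ 0.2  0.3 63.5] shift cm [31.29  6.65 -3.51]
```

View pics/c5.png

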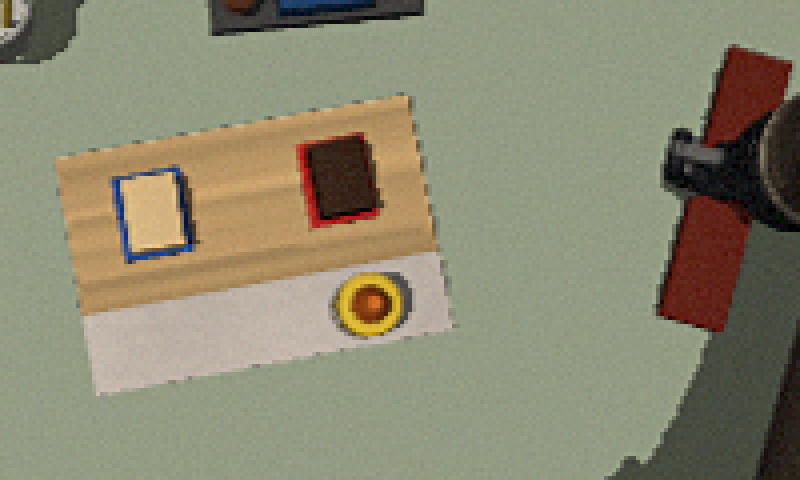

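View pics/s5.png

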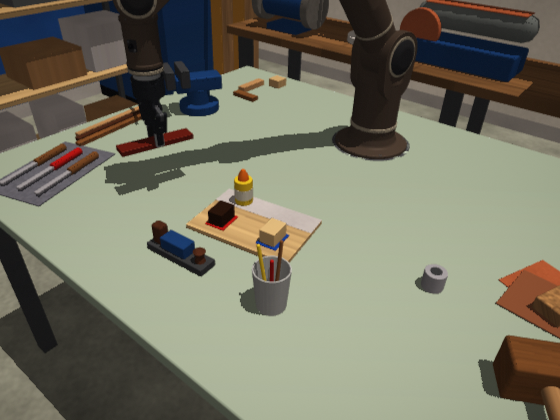

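The blank is held level near its middle (crop (725,190)), and the bottle is on the strip in front of the walnut block (crop (371,303)).

```bash
python3 -m pendant '[[0,0,-1.5,0,0,10.6,0],[0,0,-2,0,0,10.6,0],[0,0,0,0,0,10.6,0],[0,0,0,0,0,10.6,0],[0,0,0,0,0,10.6,0],[0,0,0,0,0,10.5,0],[0,0,0,0,0,0,0]]'
python3 -c "from h import *;go(608,19.9,160,99.9)"
```

```text
t: 20.8
position: [594.1, -298.3, 154.6]
tool_rot: [-179.8, -0.1, 100.0]
contact_force: [-0.4, 0.6, -1.0]
opening: 42.1
finger_force: 63.2
t 20.8 pos [ 594.1 -298.3  154.6] rot [-1.798e+02 -1.000e-01  1.000e+02] open 42.1 ff 63.213125467300415 F [-0.4  0.6 -1. ] q [  0.  35.  34.  92. -21.  60.  50.]
turn [-0.2 -0.1  0.1] shift cm [31.11  6.84 -0.54]
```

```bash
python3 -m pendant '[[4,0.9,0,0,0,0,0],[5,1.1,0,0,0,0,0],[5,1.1,0,0,0,0,0],[5,1.1,0,0,0,0,0],[5,1.1,0,0,0,0,0],[4,0.9,0,0,0,0,0],[3.1,0.7,0,0,0,0,0],[0,0,2,0,0,0,0],[0,0,0,0,0,0,0],[0,0,0,0,0,0,0]]'
python3 -c "
from h import *
go(608,19.9,53,99.9)
im=shot('top','t6');shot('scene','s6')
cv2.imwrite('pics/c6.png',cv2.resize(im[150:270,210:410,::-1],(800,480),interpolation=cv2.INTER_NEAREST))
"
```

```text
t: 22.05
position: [609.2, 18.4, 136.4]
tool_rot: [-180.0, 0.0, 100.0]
contact_force: [-0.0, -0.7, -1.2]
opening: 42.1
finger_force: 63.2
t 22.05 pos [609.2  18.4 136.4] rot [-180.    0.  100.] open 42.1 ff 63.173625469207764 F [-0.  -0.7 -1.2] q [-30.  30.  33. 101. -20.  54.  21.]
turn [-0.   0.   0.1] shift cm [ 0.17 -0.09  8.34]
```

View pics/c6.png

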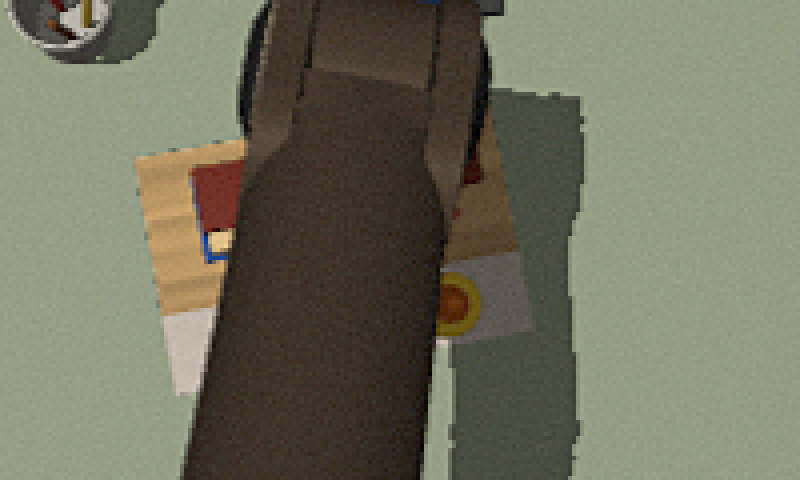

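The arm hides most; the blank's left end is visible at crop corners (190,167) and (203,237), in line with the board.

```bash
python3 -c "
from h import *
p=ray('top',[[210+190/4,150+167/4],[210+203/4,150+237/4]],148);print(p,p.mean(0)-95*np.array([-.172,.985]))
"
```

```text
[[614.9108     113.15333045]
 [568.27472483 105.00559761]] [607.93276241  15.50446403]
```

```bash
python3 -m pendant '[[0.4,-0.1,0,0,0,0,0],[0,0,3,0,0,0,0],[0,0,3,0,0,0,0],[0,0,1.7,0,0,0,0],[0,0,0,0,0,0,0],[0,0,0,0,0,0,0]]'
python3 -c "from h import *;go(608,22,51.5,99.9)"
```

```text
t: 22.9
position: [608.3, 22.9, 60.3]
tool_rot: [179.9, 0.0, 99.9]
contact_force: [0.2, -0.3, -0.5]
opening: 42.2
finger_force: 63.2
t 22.9 pos [608.3  22.9  60.3] rot [179.9   0.   99.9] open 42.2 ff 63.171290159225464 F [ 0.2 -0.3 -0.5] q [-28.  36.  30. 104. -23.  46.  24.]
turn [0.1 0.  0. ] shift cm [-0.09 -0.04  0.88]
```

```bash
python3 -m pendant '[[0,0,0.5,0,0,0,0],[0,0,0.2,0,0,0,0],[0,0,0,0,0,0,0]]'
python3 -m pendant '[[0,0,0.1,0,0,0,0],[0,0,0.1,0,0,0,0],[0,0,0,0,0,0,0]]'
```

```text
t: 23.28
position: [607.5, 23.1, 52.3]
tool_rot: [180.0, -0.0, 99.9]
contact_force: [0.2, -0.5, -0.3]
opening: 42.8
finger_force: 63.2
t: 23.65
position: [607.7, 23.1, 51.3]
tool_rot: [180.0, -0.0, 99.9]
contact_force: [-2.9, 0.5, 10.1]
opening: 42.2
finger_force: 64.4
```

```bash
python3 -m pendant '[[0,0,0,0,0,0,70],[0,0,0,0,0,0,70],[0,0,0,0,0,0,70],[0,0,-3,0,0,0,70],[0,0,-5,0,0,0,100],[0,0,-2,0,0,0,100],[0,0,0,0,0,0,100]]'
python3 -c "from h import *;go(489.5,427.7,70,100)"
```

```text
t: 24.52
position: [608.5, 23.2, 151.8]
tool_rot: [179.8, -0.0, 99.9]
contact_force: [0.1, 0.2, 0.1]
opening: 85.5
finger_force: 0.0
t 24.52 pos [608.5  23.2 151.8] rot [179.8  -0.   99.9] open 85.5 ff 0.0 F [0.1 0.2 0.1] q [-31.  29.  33. 101. -19.  56.  20.]
turn [ 0.2 -0.  -0.1] shift cm [41.9  -4.7   8.18]
```

```bash
python3 -m pendant '[[5.2,-0.6,0,0,0,0,100],[5.3,-0.6,0,0,0,0,100],[5.2,-0.6,0,0,0,0,100],[5.3,-0.6,0,0,0,0,100],[5.2,-0.6,0,0,0,0,100],[5.2,-0.6,2,0,0,0,100],[5.3,-0.6,3,0,0,0,100],[5.2,-0.5,3,0,0,0,100],[0,0,0,0,0,0,100],[0,0,0,0,0,0,100]]'
python3 -c "
from h import *
go(489.5,427.7,10,100)
im=shot('top','t7');h=cv2.cvtColor(im,cv2.COLOR_RGB2HSV).astype(int);H,S,V=h[...,0],h[...,1],h[...,2]
p=comp(((S>150)&(H<12)&(V<120)).astype(np.uint8),(235,165,350,240));print(len(p),rect('top',p,63))
cv2.imwrite('pics/c7.png',cv2.resize(im[150:270,130:350,::-1],(792,432),interpolation=cv2.INTER_NEAREST))"
```

```text
t: 25.78
position: [488.8, 426.5, 68.9]
tool_rot: [-179.9, 0.1, 99.9]
contact_force: [-0.5, -0.4, 0.3]
opening: 85.4
finger_force: 0.0
t 25.77 pos [488.8 426.5  68.9] rot [-1.799e+02  1.000e-01  9.990e+01] open 85.4 ff 0.0 F [-0.5 -0.4  0.3] q [-65.  38.  28.  98. -22.  50. -17.]
turn [-0.1  0.1 -0.1] shift cm [0.11 0.09 5.89]
1004 [608.4  18.6 607.5  20.6 188.1  54.4 -81.2]
```

View pics/c7.png

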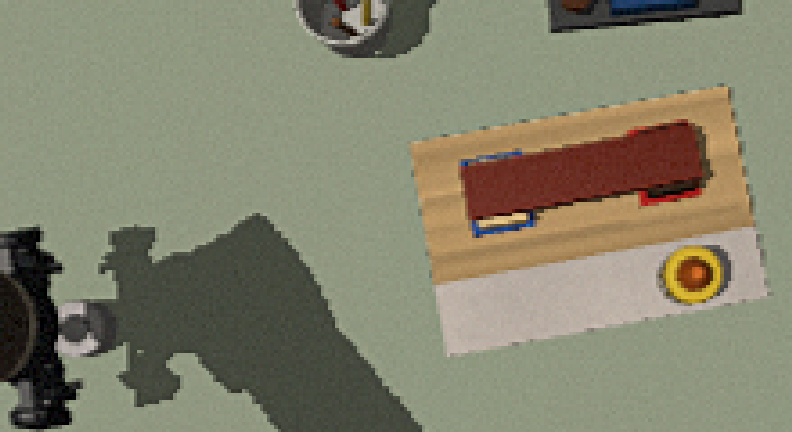

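The blank lies across both blocks in line with the board, crop ends (466,190) and (697,150); the weight sits under the open gripper at crop (80,327).

```bash
python3 -m pendant '[[0.1,0.1,2.9,0,0,0,100],[0,0,2,0,0,0,100],[0,0,1,0,0,0,100],[0,0,0,0,0,0,100],[0,0,0,0,0,0,0],[0,0,0,0,0,0,0],[0,0,0,0,0,0,0],[0,0,0,0,0,0,0],[0,0,0,0,0,0,0]]' 60
python3 -m pendant '[[0,0,-2,0,0,0,0],[0,0,-4,0,0,0,0],[0,0,-4,0,0,0,0],[0,0,-4,0,0,0,0],[0,0,0,0,0,0,0]]'
python3 -c "
from h import *
print(ray('top',[[291.5,197.2]],63))
im=cv2.cvtColor(cv2.imread('pics/t7.png'),cv2.COLOR_BGR2RGB);h=cv2.cvtColor(im,cv2.COLOR_RGB2HSV).astype(int);H,S,V=h[...,0],h[...,1],h[...,2]
p=comp(((S>150)&(H<12)&(V<108)&(V>65)).astype(np.uint8),(235,165,350,240));print(len(p),rect('top',p,63))
go(608,19.5,71,100)
shot('scene','s8')"
```

```text
t: 26.95
position: [489.9, 429.3, 12.3]
tool_rot: [180.0, -0.1, 99.9]
contact_force: [-2.0, -0.5, 5.9]
opening: 44.7
finger_force: 61.7
t: 27.58
position: [491.5, 429.8, 155.3]
tool_rot: [179.7, -0.2, 99.9]
contact_force: [1.0, -0.2, -6.1]
opening: 44.8
finger_force: 62.9
[[608.35998696  19.98589511]]
664 [615.2  -0.9 610.4  15.5 176.9  45.7 -79.4]
t 27.57 pos [491.5 429.8 155.3] rot [179.7  -0.2  99.9] open 44.8 ff 62.881715297698975 F [ 1.  -0.2 -6.1] q [-67.  33.  31.  94. -19.  59. -20.]
turn [ 0.3 -0.2 -0.1] shift cm [-42.43   4.34   8.43]
```

View pics/s8.png

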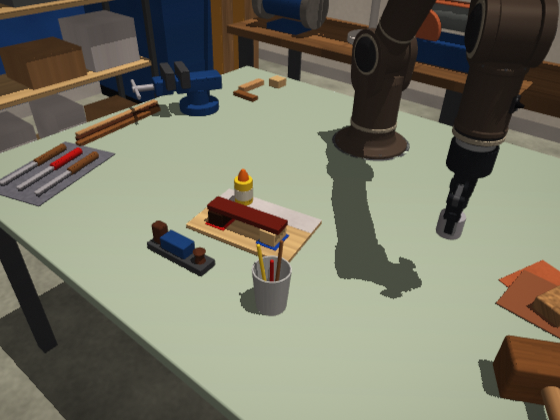

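The weight hangs upright in the gripper at (452,224); the blank lies across the blocks at (246,215).

```bash
python3 -m pendant '[[-4.5,0.5,0,0.3,-0.2,0,0],[-5.3,0.5,0,0,0,0,0],[-5.3,0.6,0,0,0,0,0],[-5.3,0.5,0,0,0,0,0],[-5.3,0.6,0,0,0,0,0],[-5.3,0.5,0,0,0,0,0],[-5.3,0.6,0,0,0,0,0],[-4,0.4,0,0,0,0,0],[-2,0.2,3,0,0,0,0],[0,0,3.5,0,0,0,0]]'
python3 -m pendant '[[0,0,0,0,0,0,0],[0,0,0,0,0,0,0]]'
python3 -c "
from h import *
go(608.2,21,75.5,99.9)"
```

```text
t: 28.88
position: [605.2, 16.5, 85.6]
tool_rot: [-179.6, 0.3, 99.7]
contact_force: [-0.7, 0.8, -5.9]
opening: 44.4
finger_force: 62.8
t: 29.12
position: [605.7, 19.7, 87.5]
tool_rot: [-179.7, 0.2, 100.0]
contact_force: [1.4, -0.5, -4.7]
opening: 44.2
finger_force: 62.9
t 29.12 pos [605.7  19.7  87.5] rot [-179.7    0.2  100. ] open 44.2 ff 62.91612267494202 F [ 1.4 -0.5 -4.7] q [-29.  34.  31. 103. -22.  49.  23.]
turn [-0.3  0.2  0.1] shift cm [0.08 0.27 1.2 ]
```

```bash
python3 -m pendant '[[0.1,0.25,0.4,-0.3,0.2,0,0],[0,0,0.4,0,0,0,0],[0,0,0.2,0,0,0,0],[0,0,0,0,0,0,0],[0,0,0,0,0,0,0]]'
python3 -c "
from h import *
go(608.2,21,75.5,99.9)"
```

```text
t: 29.75
position: [608.1, 20.9, 77.4]
tool_rot: [180.0, -0.0, 99.9]
contact_force: [0.0, -0.3, -4.8]
opening: 44.7
finger_force: 63.0
t 29.75 pos [608.1  20.9  77.4] rot [180.   -0.   99.9] open 44.7 ff 63.01795721054077 F [ 0.  -0.3 -4.8] q [-28.  34.  31. 104. -23.  48.  23.]
turn [ 0. -0.  0.] shift cm [0.01 0.01 0.19]
```

```bash
python3 -m pendant '[[0,0,0.1,0,0,0,0],[0,0,0.1,0,0,0,0],[0,0,0,0,0,0,0],[0,0,0,0,0,0,0]]'
```

```text
t: 30.25
position: [608.1, 20.9, 75.3]
tool_rot: [180.0, 0.0, 99.9]
contact_force: [-0.1, -0.4, -4.7]
opening: 44.6
finger_force: 63.8
```

```bash
python3 -m pendant '[[0,0,0.1,0,0,0,0],[0,0,0.05,0,0,0,0],[0,0,0,0,0,0,0],[0,0,0,0,0,0,0]]'
```

```text
t: 30.75
position: [608.1, 20.9, 75.3]
tool_rot: [180.0, -0.1, 99.9]
contact_force: [-4.4, 0.1, 10.0]
opening: 44.2
finger_force: 64.8
```

```bash
python3 -m pendant '[[0,0,0,0,0,0,75],[0,0,0,0,0,0,75],[0,0,0,0,0,0,75],[0,0,-3,0,0,0,75],[0,0,-5,0,0,0,75],[0,0,-5,0,0,0,75],[5,-2,0,0,0,0,75],[5,-2,0,0,0,0,75],[5,-2,0,0,0,0,75],[5,-2,0,0,0,0,75]]'
python3 -m pendant '[[5,-2,0,0,0,0,75],[5,-2,0,0,0,0,75],[0,0,0,0,0,0,75],[0,0,0,0,0,0,75]]'
python3 -c "
from h import *
a=shot('top','t9');b=shot('scene','s9')
cv2.imwrite('pics/c9.png',np.hstack([cv2.resize(a[160:260,230:350,::-1],(480,400)),cv2.resize(b[160:260,180:330,::-1],(320,400))]))"
```

```text
t: 32.0
position: [493.8, 205.5, 204.0]
tool_rot: [180.0, -0.0, 99.9]
contact_force: [0.1, 0.1, -0.3]
opening: 64.0
finger_force: 0.0
t: 32.5
position: [438.4, 295.4, 203.9]
tool_rot: [180.0, 0.0, 99.9]
contact_force: [0.4, -0.5, 0.2]
opening: 64.0
finger_force: 0.0
```

View pics/c9.png

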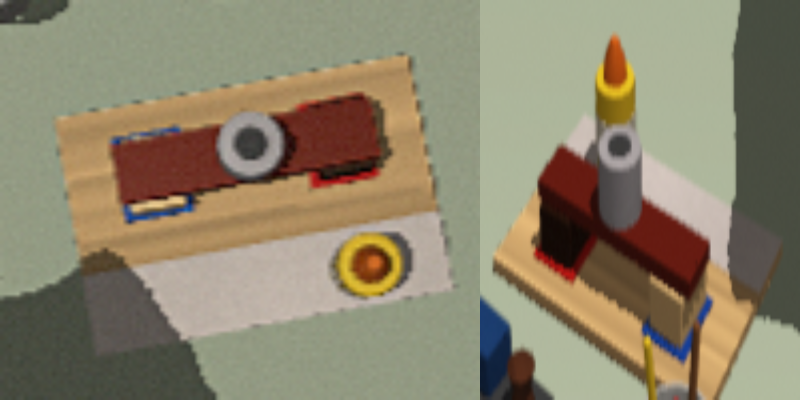

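The weight stands on the blank's middle (crop (250,145)), both blocks and bottle in place; I'll check the numbers once.

```bash
python3 -c "
from h import *
im=cv2.cvtColor(cv2.imread('pics/t9.png'),cv2.COLOR_BGR2RGB);h=cv2.cvtColor(im,cv2.COLOR_RGB2HSV).astype(int);H,S,V=h[...,0],h[...,1],h[...,2]
w=comp(((S<45)&(im[...,1]>90)&(im[...,0]>im[...,1]-8)).astype(np.uint8),(282,184,304,208));print('weight',rect('top',w,105))
P=np.array([[112,145],[122,203],[370,97],[380,158]])/4+[230,160];q=ray('top',P,63);print('blank',q,q.mean(0))
g=comp(((S>150)&(V>120)).astype(np.uint8),(310,214,336,238));print('glue',rect('top',g,78))
o=np.array([620,-48.7]);c,s=np.cos(np.radians(9.9)),np.sin(np.radians(9.9));B=np.array([[c,s],[-s,c]])
print('blank err',B@(q.mean(0)-[608,19.9]),'weight-blank',ray('top',w,105).mean(0)-q.mean(0),'glue in pad',B@(ray('top',g,78).mean(0)-o))
sc=cv2.imread('pics/s9.png');print(env.observe()['t'])"
```

```text
weight [608.4  19.5 608.6  20.1  44.2  41.6  89.3]
blank [[612.26750115 115.67372872]
 [570.64101635 108.94695024]
 [644.58591814 -69.50566892]
 [600.56742553 -75.75287141]] [607.01546529  19.84053466]
glue [525.4 -63.7 525.8 -64.   44.2  42.6 -64.3]
blank err [-0.98009814  0.1106903 ] weight-blank [ 1.42166801 -0.35001189] glue in pad [-95.81148492   1.46771191]
32.6
```

All within about 2 mm; handing in.

```bash
python3 -c "
from station import close_job
print(close_job())"
```

```text
the job is handed in; nothing more can be done
None
```

The job is handed in at about 33 s: both blocks are on their pads, the blank lies across them, the weight is on its middle, and the bottle is on the strip; the last pictures put blank, weight and bottle within about 2 mm of target and both blocks within about 3 mm, though the hand-in returned no verdict.

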